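# Hang a die plate on the bench balancer's sprung hook

## Task

Take the red knob of the bench balancer, pull its sprung hook down beside the bail of the aluminium die plate and ease the bail in past the spring latch, fully into the hook's throat (the plate and its tray slide until the plate meets a stop, so go by feel), without ramming or forcing the plate, while the plate is still in its wooden nest. Then let the hook come up gently with the plate, never letting it snap upwards, until the balancer alone carries the plate hanging clear above the nest, and let go of the knob. Leave the oil bottle, bushing and V-block where they are.

Things in the scene. Friction and masses are not known exactly. Their poses are not given: they have to be found in the camera images.
- balancer: Fixed balancer: grey foot 110 x 110 x 12 mm, steel post 26 mm thick, blue spring reel on top (to 382 mm). Origin: centre of the foot's underside, on the post's axis, z up; -x is where the boom points at swing 0. A sprung carriage on the post carries a boom (at rest centred 248 mm above the bench) that swings about the post and telescopes; knob on top of its end, hook under it.
- hook_knob (a point): Grip point on the axis of the red upright knob (28 mm in diameter, 40 mm tall) on the boom's end: 22 mm above the black collar at its foot (54 mm in diameter, can be pressed down by the fingertips), 18 mm below its top; 240 mm from the post at reach 0, 288 mm above the bench at lift 0. Knob, boom end and hook are one rigid piece that stays upright.
- hook_seat (a point): Where the bail bar's axis rests in the yellow hook, 95 mm straight below hook_knob. x runs to the post, z up, +y out of the hook's open side. Shank at y -16 to -8 mm, bowl bottom z -12, flat-topped beak y 6 to 18, top z +10. The bail enters level over the beak, axis 14 to 28 above the seat, until the shank stops it (y -3); then, as the hook rises, it drops to the seat if its y is below +2.
- lift (a joint): Carriage height, m: 0 at the top stop (rest, hook seat 193 mm above the bench), grows downwards, to 0.16. Spring: the empty hook pulls up with 2.5 N at 0 and 0.8 N more per 10 mm of pull (14 N at 0.14), friction 0.8 N either way, little damping: let go when pulled down, it snaps up. With the plate on it balances where this pull equals the plate's weight.
- swing (a joint): Swing of the boom about the post, rad: free, slight friction 0.05 N m, -0.7 to 0.7. Positive is anticlockwise seen from above and moves the hook to its own -y side (away from its open side).
- reach (a joint): Telescoping of the boom, m: free to slide with 0.4 N friction, -0.03 to 0.03, positive away from the post.
- latch (a joint): Thin steel spring latch (25 mm long, 3 mm thick), pivoted on the hook's shank 31 mm above the seat, slanting across the hook's mouth down to the beak, rad: 0 closed, opens inwards only (0.7 when folded against the shank) and springs shut. Pushing it in with the bail takes 1.5 to 3 N sideways, enough to slide the plate first.
- die_plate: Loose aluminium plate 100 (x) x 110 (y) x 16 mm with an upright round steel bail on top along x; 0.55 to 0.9 kg. Origin: centre of its underside, z up. It lies on the nest's floating tray; pushed in its +y direction, plate and tray slide together, 6 to 23 mm, until the plate meets the nest's stop. There, a sideways push on the bail above about 6 N may tip it.
- bail_bar (a point): Middle of the bail's top bar on its axis, 60 mm above the plate's underside (44 mm above its top face). The bar is 7 mm round, runs along the plate's x axis and is 69 mm clear between its legs.
- nest: Fixed wooden nest 130 x 168 mm with a white floating tray with low brass edges (0.4 N to slide it in +y); the plate's underside is 12 mm above the bench. Nest axes lie within 0.35 rad of hook_seat's with the hook at the bail. On its +y side stands a brass stop bar 20 mm high, set elsewhere each time and not measured: find it by feel. Origin: on the bench, 12 mm in -y of the outline's centre.
- oil_bottle: Loose white bottle with red cap, 52 mm in diameter, 110 mm tall, bystander. Origin: centre of its underside.
- bushing: Loose brass bushing, 52 mm in diameter, 45 mm tall, standing on end, bystander. Origin: centre of its underside.
- v_block: Loose steel V-block 60 x 50 x 42 mm, bystander. Origin: centre of its underside.

How it is judged:
On the way:
1. the bail lies in the bowl of the hook under the shut latch while the plate is still in its nest (raised less than 12 mm) (y of bail_bar in the frame of hook_seat between -0.007 and 0.007 m and z of bail_bar in the frame of hook_seat between -0.007 and 0.007 m and x of bail_bar in the frame of hook_seat between -0.036 and 0.036 m and value of joint latch below 0.15 rad and z of die_plate in the frame of nest below 0.024 m), for 0.05 s.
At the end, for the whole second after the job is handed in: The bail bar lies in the hook's bowl (within 7 mm of the seat in y and z, 36 mm in x), latch shut (under 0.15 rad); the plate hangs 15 mm or more above where it lay, touching only the hook, nearly still (0.05 m/s, 0.6 rad/s); the knob is released (y of bail_bar in the frame of hook_seat between -0.007 and 0.007 m and z of bail_bar in the frame of hook_seat between -0.007 and 0.007 m and x of bail_bar in the frame of hook_seat between -0.036 and 0.036 m and value of joint latch below 0.15 rad and z of die_plate in the frame of nest above 0.027 m and contact force between die_plate and nest below 0.2 N and linear speed of die_plate below 0.05 m/s and angular speed of die_plate below 0.6 rad/s and contact force between the fingers and balancer below 0.2 N).
It fails at once if the sprung hook snaps upwards (faster than 0.2 m/s) (velocity of joint lift below -0.2 m/s).
It fails at once if the hook is rammed against the plate or its bail with more than 25 N (contact force between balancer and die_plate above 25 N).
It fails at once if the plate is forced against its nest with more than 30 N (contact force between die_plate and nest above 30 N).
It fails at once if the oil bottle, bushing or V-block is moved more than 15 mm or tipped (distance of any of oil_bottle, bushing, v_block from where it was at the start of the episode above 0.015 m or angle between any of oil_bottle, bushing, v_block's own z axis and vertical above 0.3 rad).
It also fails if it takes over 54 s, if anything falls off the work surface, if the arm or the gripper's body presses on something with over 40 N, if the wrist force passes 120 N, or if a joint passes its speed limit or range.

## Robot

A 6-joint arm with a two-finger parallel gripper is mounted at the origin on the work surface. World frame = base frame: x ahead of the robot, y to its left, z up, the work surface at z = 0. Lengths are in m, angles in rad, forces in N, time in s.
With the tool pointing down it reaches from about 0.425 to 0.95 m from the base axis. Payload 14.7 kg.
Tool frame: the origin (TCP) lies between the finger pads; the fingertips stand 17 mm ahead of it and the grasp point (between the pads) lies 2 mm behind it; z points along the fingers, y is the line along which they close (so a half turn about z gives the same grasp; the last joint's range is limited). The gripper opens to 85 mm and grips with 20 to 120 N. Pads are 22 mm wide; open, the fingers measure 114 mm over their backs; the gripper's body (76 mm by 85 mm) begins 54 mm behind the grasp point. The pads swing forward as they close: fully open they stand 13 mm farther back than shut.
Start: joints at [-1.312, 0.48, 1.596, -0, 1.065, -0.047], TCP at [0.196, -0.62, 0.248] pointing down, gripper open.
Joint ranges: [-2.75, 2.75], [-0.82, 2.05], [0.23, 2.67], [-1.56, 4.7], [0.09, 2.69], [-2.92, 2.92]. Speed limits (rad/s): [1.89, 1.89, 2.39, 3.01, 3.01, 3.01].

## Interface

Orientations are given as a unit quaternion [x, y, z, w].
In Python, from station import telemetry, cams, finish_job gives the robot as it stands.
- The arm moves only by the shell command python3 -m jog 'ROWS' [OPENING] [FORCE]. ROWS is JSON, a list of rows, each a list of 4 numbers: the shift along the world's x, y, z in m, then the turn about the world's z in degrees. In form: [[dx, dy, dz, twist], ...]. A call has 1 to 5 rows; each row is the pose to reach, as a shift and turn from the pose commanded when the call began; what a row does not reach only later rows make up. A row lasts 1/12 s, in which the tool goes at most 41.7 mm and 7.16 degrees, less where a joint would pass 70% of its speed; a pose out of reach is approached as far as the arm can. A call with a gripper value outside its range is refused whole. OPENING is the finger opening in m, from 0 to 0.0854, set as the call begins (- or left out, the last holds). The fingers move at their own pace and stop on an object; FORCE is the grip in N (left out, the last holds). Time passes only in rows, so rows that repeat a pose let the fingers close. It gives the time, the measured TCP pose, the force, the opening and the grip force at its end, in the units of the state.
- telemetry.get_obs(): the state, without advancing time (a new reading comes with each control period).
- cams.read_camera(name): name is "scene" or "top" or "wrist"; returns (picture, depth): 420x560x3 uint8, red, green, blue; 420x560 float32, m along the optical axis (not along the pixel's ray), 0 where there is no reading.
- cams.get_calibration(name): a dict with "fx", "fy", "cx", "cy" (pixels), "view" (4x4, takes a point from world to camera coordinates); the wrist camera has in their place "T_tool_cam" (4x4, takes a point from camera to tool coordinates, whose origin is the TCP and whose axes are the flange's). Camera axes: x right, y down, z forward; pixel columns grow to the right and rows downward; lengths in m; the calibration is good to about 2 mm. The wrist camera is an equidistant fisheye: a pixel r from the principal point sees the ray r / f radians off the axis. A picture is of the moment at which its call begins: read the wrist's pose just before it. get_calibration takes no time and is no camera call.
- finish_job(): hands the job in; it is judged then, once.
The state is a dict: "clock": time; "joints": joint angles; "qvel": joint speeds; "joint_torque": joint torques, N m; "tcp_pos": TCP position; "orientation": TCP orientation; "contact_force": force on the tool from outside, world axes, zero at the start; "wrist_torque": the same for the moment, N m; "grip_width": finger opening in m; "gripper_force": force on a finger pad.
Only numpy, scipy, OpenCV 4.12 (cv2) and the standard library are available. Lean on these libraries where they do the work, as an engineer would, in place of code of your own. Each camera call takes 0.05 s, during which the arm holds its last target. There are 200 camera calls.

## Working session

There is one attempt and no reset: what is moved stays moved. The work goes in short steps, Python scripts to look and compute and a shell command to move; the robot and the scene stay as the last step left them, time stands still between calls to the robot, and variables do not carry over. Pictures are saved under pics/ and viewed, at most 11 in all, crops included, and the job is handed in when it is done.

```bash
mkdir -p pics; ls
cat > h.py <<'E'
import numpy as np, cv2
from station import telemetry, cams
def snap(n,f):
    im,d=cams.read_camera(n); cv2.imwrite('pics/'+f+'.png',im[:,:,::-1]); np.savez('pics/'+f+'.npz',im=im,d=d); return im,d
def pts(n,d):
    c=cams.get_calibration(n); v,u=np.mgrid[:420,:560]
    P=np.stack([(u-c['cx'])/c['fx']*d,(v-c['cy'])/c['fy']*d,d,np.ones_like(d)],-1)
    return (P@np.linalg.inv(np.array(c['view'])).T)[...,:3]
E
python3 - <<'E'
from h import *
o=telemetry.get_obs(); print(o)
for n in('scene','top'):
    snap(n,n+'0'); print(cams.get_calibration(n))
a=cv2.imread('pics/scene0.png');b=cv2.imread('pics/top0.png')
E
```

```text
pics
{'clock': 0.0, 'joints': array([-1.31161475e+00,  4.80851624e-01,  1.59688210e+00, -8.27753198e-06,
        1.06511123e+00, -4.66142307e-02]), 'qvel': array([-2.30173199e-04,  9.39532516e-04, -1.26843149e-03, -4.25520204e-04,
        6.91629794e-05, -1.31174092e-03]), 'joint_torque': array([-5.26761960e-04, -9.50640106e+01, -4.30183053e+01, -9.92858327e-05,
        1.22586740e-02,  5.06530156e-06]), 'tcp_pos': array([ 0.19558907, -0.6194516 ,  0.24765648]), 'orientation': array([ 9.88333370e-01,  1.52304816e-01, -7.00230820e-05, -6.22229927e-04]), 'contact_force': array([ 0.12824039, -1.10048999, -0.71210473]), 'wrist_torque': array([0.01144792, 0.03385102, 0.006997  ]), 'gripper_force': 0.0, 'grip_width': 0.08537260325604071}
{'fx': 541.7323297204202, 'fy': 541.7323297204202, 'cx': 280.0424708830717, 'cy': 199.4327280657109, 'view': array([[-0.73254814,  0.68045495, -0.01882236,  0.41431568],
       [ 0.51662045,  0.5377406 , -0.666287  , -0.16807852],
       [-0.44325674, -0.49781132, -0.74545781,  1.57668369],
       [ 0.        ,  0.        ,  0.        ,  1.        ]])}
{'fx': 413.53804966977793, 'fy': 413.53804966977793, 'cx': 282.98089092220783, 'cy': 210.01865929800573, 'view': array([[ 0.00655124, -0.99997249,  0.00347796, -0.01010113],
       [-0.99095747, -0.00695822, -0.13399583,  0.57003066],
       [ 0.13401634, -0.00256867, -0.99097579,  0.93407771],
       [ 0.        ,  0.        ,  0.        ,  1.        ]])}
```

View pics/scene0.png

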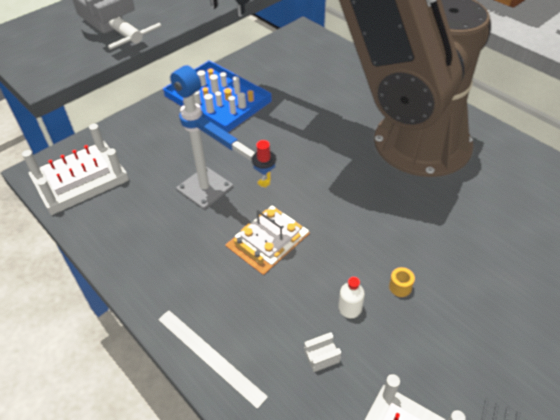

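View pics/top0.png

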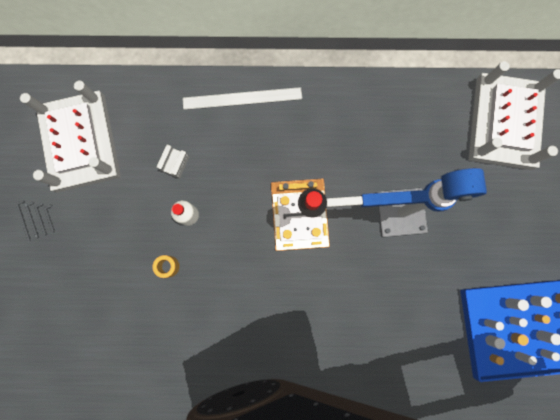

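The scene view shows the balancer with its red knob near (263,150), yellow hook (265,182), and the nest with plate and bail near (268,228). In the top view the knob is at (314,200), partly above the nest (272-328, 180-250), and the foot is at (403,212).

Run:
```python
from h import *
S=np.load('pics/scene0.npz');T=np.load('pics/top0.npz')
a=cv2.resize(S['im'][140:290,150:350,::-1],None,fx=4,fy=4,interpolation=2)[:600]
b=cv2.resize(T['im'][165:265,255:345,::-1],None,fx=6,fy=6,interpolation=2)
cv2.imwrite('pics/cs.png',a);cv2.imwrite('pics/ct.png',b)
for n,Z in(('scene',S),('top',T)):
    P=pts(n,Z['d']);h=cv2.cvtColor(Z['im'],cv2.COLOR_RGB2HSV);H,s,v=[h[...,i].astype(int) for i in range(3)]
    red=((H<6)|(H>174))&(s>180)&(v>100)
    nn,l,st,ce=cv2.connectedComponentsWithStats(red.astype(np.uint8))
    for i in range(1,nn):
        if st[i,4]>40:
            q=P[l==i]; print(n,'red',ce[i].round(1),st[i,4],np.median(q,0).round(4),q[:,2].max().round(4))
            k=q[q[:,2]>q[:,2].max()-.006]; print('   top face mean',k.mean(0).round(4),len(k), (k.min(0)+k.max(0))/2)
    # foot: grey points z 5..20mm in region
    blk=(abs(P[...,2]-.012)<.006)&(P[...,1]<-.15)&(P[...,1]>-.5)&(P[...,0]>.3)&(P[...,0]<.8)&(s<60)
    nn,l,st,ce=cv2.connectedComponentsWithStats(blk.astype(np.uint8))
    for i in range(1,nn):
        if st[i,4]>150: 
            q=P[l==i]; r=cv2.minAreaRect(q[:,:2].astype(np.float32)); print(n,'foot?',ce[i].round(),st[i,4],r,q[:,2].mean())
    # nest region points
    for lo,hi in((.005,.02),(.02,.027),(.027,.04),(.06,.085)):
        m=(P[...,2]>lo)&(P[...,2]<hi)&(P[...,1]<.08)&(P[...,1]>-.16)&(P[...,0]>.38)&(P[...,0]<.68)
        if m.sum()>10:
            q=P[m]; print(n,lo,hi,m.sum(),cv2.minAreaRect(q[:,:2].astype(np.float32)),q.mean(0).round(4))
```

```text
scene red [262.9 150.1] 195 [ 0.5607 -0.0492  0.3002] 1.0712
   top face mean [1.0892 0.5934 1.0712] 2 [1.08921466 0.59335048 1.07116104]
scene red [353.4 282.3] 83 [0.5651 0.2277 0.1099] 0.1145
   top face mean [0.5644 0.2268 0.1109] 59 [0.56465567 0.22666857 0.11164825]
scene foot? [205. 188.] 1066 ((0.569624662399292, -0.291629821062088), (0.11864054948091507, 0.1142314225435257), 4.9787068367004395) 0.011987483427163968
scene 0.005 0.02 944 ((0.5306023359298706, -0.03813904523849487), (0.29746246337890625, 0.23434555530548096), 0.874796986579895) [ 0.5784 -0.022   0.0109]
scene 0.02 0.027 519 ((0.5643845796585083, -0.043354980647563934), (0.14966222643852234, 0.11981455981731415), 4.929126739501953) [ 0.5648 -0.0343  0.0243]
scene 0.027 0.04 1171 ((0.5711658596992493, -0.0421355776488781), (0.1380099207162857, 0.10173231363296509), 4.661795139312744) [ 0.572 -0.041  0.031]
scene 0.06 0.085 103 ((0.5573885440826416, -0.04337204620242119), (0.009724081493914127, 0.08216340094804764), 4.573600769042969) [ 0.5584 -0.0421  0.0733]
top red [313.6 199.1] 204 [ 0.5532 -0.0582  0.3058] 1.
[... 295 characters left out ...]
 (0.07393002510070801, 0.11024722456932068), 4.559475898742676) 0.012112830072097507
top 0.005 0.02 1097 ((0.525977611541748, -0.04648943245410919), (0.29411834478378296, 0.2180662900209427), 1.5273089408874512) [ 0.5487 -0.0396  0.0109]
top 0.02 0.027 459 ((0.5558803081512451, -0.04604687541723251), (0.13728465139865875, 0.11984751373529434), 4.585087776184082) [ 0.5417 -0.0372  0.0248]
top 0.027 0.04 1177 ((0.5682727694511414, -0.044562093913555145), (0.13535362482070923, 0.09939111769199371), 4.8263936042785645) [ 0.5567 -0.0387  0.0309]
top 0.06 0.085 58 ((0.5541269779205322, -0.027532311156392097), (0.007100650575011969, 0.043001145124435425), 4.77009916305542) [ 0.5538 -0.0263  0.0745]
```

View pics/cs.png

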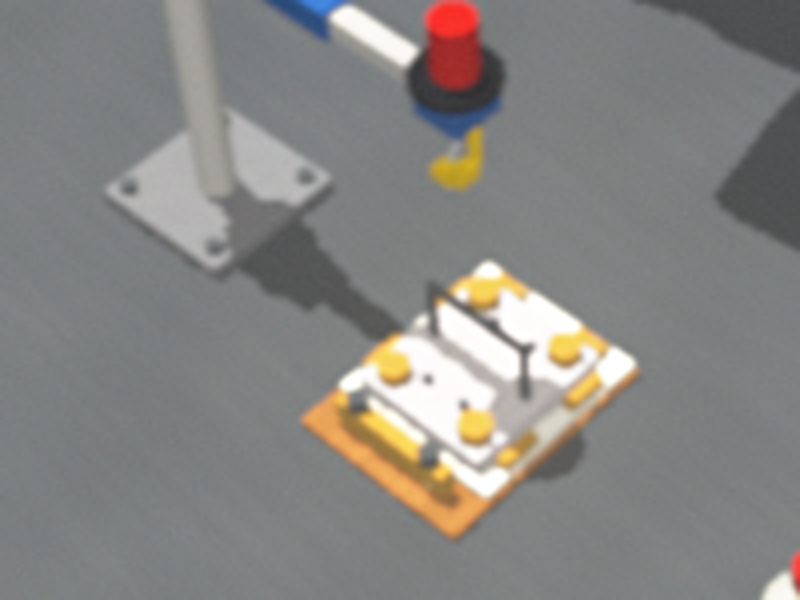

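View pics/ct.png

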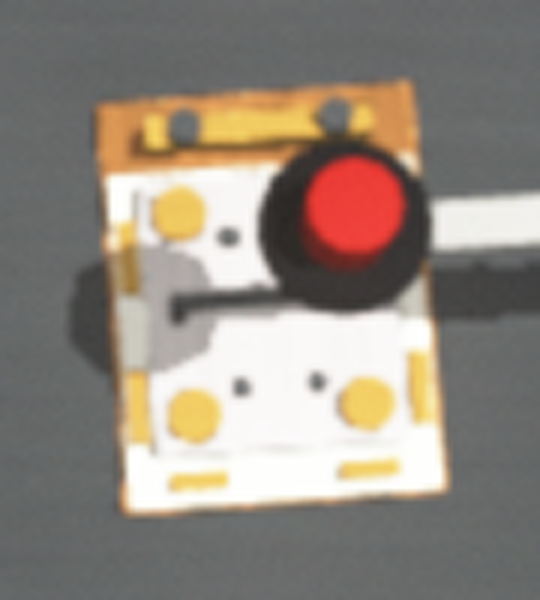

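The crops show the stop bar on the nest's far (+x world) edge, the bail running nearly along world y, and the hook opening towards +x. So the hook has to drop on the robot's side of the bail and then push towards +x.

```bash
python3 - <<'E'
from h import *
def ray(n,u,v,z):
    c=cams.get_calibration(n);M=np.linalg.inv(np.array(c['view']));d=M[:3,:3]@[(u-c['cx'])/c['fx'],(v-c['cy'])/c['fy'],1];o=M[:3,3]
    return (o+d*(z-o[2])/d[2]).round(4)
print('knob',ray('top',314,199.2,.306),ray('scene',150+452/4,140+17/4,.306))
print('bail ends',ray('top',255+178/6,165+303/6,.072),ray('scene',150+430/4,140+288/4,.0755),ray('scene',150+528/4,140+348/4,.0755))
print('stop',ray('top',255+260/6,165+125/6,.02))
E
python3 -m jog '[[0.03,0.03,0.03,0],[0.05,0.06,0.05,0],[0.07,0.09,0.07,0],[0.09,0.12,0.09,0],[0.11,0.15,0.11,0]]' 0.085
python3 -m jog '[[0.02,0.035,0,0],[0.04,0.07,0,0],[0.06,0.105,0,0],[0.08,0.14,0,0],[0.1,0.175,0,0]]'
python3 -m jog '[[0.02,0.035,0,0],[0.04,0.07,0,0],[0.06,0.105,0,0],[0.08,0.14,0,0],[0.1,0.175,0,0]]'
```

```text
knob [ 0.5529 -0.0583  0.306 ] [ 0.5548 -0.0554  0.306 ]
bail ends [ 0.553 -0.01   0.072] [ 0.5642 -0.0795  0.0755] [ 0.5532 -0.0045  0.0755]
stop [ 0.6318 -0.043   0.02  ]
clock: 0.52
tcp_pos: [0.3021, -0.4743, 0.3548]
orientation: [0.988, 0.152, -0.0, -0.0]
contact_force: [1.2, -0.8, 0.9]
grip_width: 0.085
gripper_force: 0.0
clock: 0.93
tcp_pos: [0.402, -0.299, 0.3542]
orientation: [0.988, 0.152, -0.0, -0.0]
contact_force: [2.0, 0.5, -0.0]
grip_width: 0.0848
gripper_force: 0.0
clock: 1.35
tcp_pos: [0.5021, -0.1239, 0.3542]
orientation: [0.988, 0.152, -0.0, -0.0]
contact_force: [0.7, -1.5, 0.6]
grip_width: 0.085
gripper_force: 0.0
```

```bash
python3 -m jog '[[0.02,0.026,0,0],[0.04,0.052,0,0],[0.052,0.067,0,0],[0.052,0.067,0,0]]'
python3 - <<'E'
from h import *
print(telemetry.get_obs()['tcp_pos'],cams.get_calibration('wrist'))
im,d=snap('wrist','w1')
E
```

```text
clock: 1.68
tcp_pos: [0.5554, -0.0559, 0.3537]
orientation: [0.988, 0.154, 0.0, -0.0]
contact_force: [-0.8, -0.0, 0.3]
grip_width: 0.0851
gripper_force: 0.0
[ 0.55543916 -0.05587758  0.35371584] {'fx': 325.19226210127806, 'fy': 325.19226210127806, 'cx': 276.53152390582255, 'cy': 207.92970739725644, 'T_tool_cam': array([[ 4.67379524e-04, -9.46911832e-01, -3.21493022e-01,
         8.29874518e-02],
       [ 9.99999834e-01,  3.34245731e-04,  4.69304770e-04,
         4.05944446e-04],
       [-3.36932570e-04, -3.21493188e-01,  9.46911831e-01,
        -1.26601861e-01],
       [ 0.00000000e+00,  0.00000000e+00,  0.00000000e+00,
         1.00000000e+00]])}
```

View pics/w1.png

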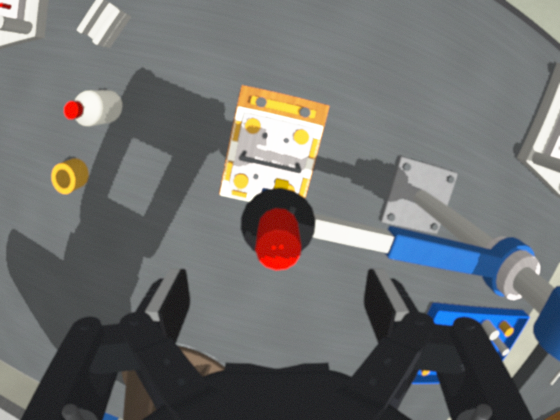

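The wrist view shows the knob top at about (278,252), centred between the fingers, with the bail bar from (243,155) to (303,167). Both come out in world coordinates next.

```bash
cat >> h.py <<'E'
from scipy.spatial.transform import Rotation as R
def wray(u,v,z,p,q):
    c=cams.get_calibration('wrist');x=u-c['cx'];y=v-c['cy'];r=np.hypot(x,y);t=r/c['fx']
    T=np.array(c['T_tool_cam']);d=T[:3,:3]@[np.sin(t)*x/r,np.sin(t)*y/r,np.cos(t)];Q=R.from_quat(q).as_matrix()
    d=Q@d;o=Q@T[:3,3]+p
    return (o+d*(z-o[2])/d[2]).round(4)
E
python3 - <<'E'
from h import *
o=telemetry.get_obs();p,q=o['tcp_pos'],o['orientation']
print('knob',wray(278,252,.306,p,q),'bail',wray(243,155,.0755,p,q),wray(303,167,.0755,p,q))
for c in((403,156),(457,177),(383,215),(435,233)):print(wray(*c,.012,p,q))
E
python3 -m jog '[[0,0,-0.02,0],[0,0,-0.04,0],[0,0,-0.055,0],[0,0,-0.065,0],[0,0,-0.065,0]]'
```

```text
knob [ 0.5509 -0.0598  0.306 ] bail [ 0.5567 -0.0127  0.0755] [ 0.5649 -0.0897  0.0755]
[ 0.6205 -0.2396  0.012 ]
[ 0.6233 -0.3474  0.012 ]
[ 0.522  -0.2458  0.012 ]
[ 0.521  -0.3522  0.012 ]
clock: 2.15
tcp_pos: [0.5522, -0.0594, 0.2873]
orientation: [0.988, 0.152, -0.002, -0.0]
contact_force: [0.0, -0.7, -0.1]
grip_width: 0.0849
gripper_force: 0.0
```

```bash
python3 -m jog '[[0,0,0,0],[0,0,0,0],[0,0,0,0],[0,0,0,0],[0,0,0,0]]' 0.02 90; python3 -m jog '[[0,0,0,0],[0,0,0,0],[0,0,0,0],[0,0,0,0],[0,0,0,0]]'
```

```text
clock: 2.57
tcp_pos: [0.5539, -0.059, 0.2899]
orientation: [0.988, 0.152, 0.0, 0.0]
contact_force: [2.0, -3.7, 0.8]
grip_width: 0.026
gripper_force: 89.8
clock: 2.98
tcp_pos: [0.5538, -0.059, 0.2894]
orientation: [0.988, 0.152, 0.0, 0.0]
contact_force: [0.6, 0.9, 3.1]
grip_width: 0.0258
gripper_force: 88.2
```

```bash
python3 -m jog '[[-0.012,0.004,0,0],[-0.024,0.008,0,0],[-0.036,0.012,0,0],[-0.036,0.012,-0.01,0],[-0.036,0.012,-0.02,0]]'
python3 -m jog '[[0,0,-0.01,0],[0,0,-0.02,0],[0,0,-0.03,0],[0,0,-0.04,0],[0,0,-0.05,0]]'
python3 -m jog '[[0,0,-0.015,0],[0,0,-0.03,0],[0,0,-0.045,0],[0,0,-0.06,0],[0,0,-0.06,0]]'
python3 - <<'E'
from h import *
print(telemetry.get_obs()['tcp_pos'])
im,d=snap('scene','s2')
c=cams.get_calibration('scene')
im2,d2=snap('wrist','w2')
a=cv2.resize(im[150:270,200:330,::-1],None,fx=3,fy=3,interpolation=2)
b=im2[:,:,::-1]
h=max(a.shape[0],300); o=np.zeros((400,790,3),np.uint8)
o[:360,:390]=a; b=cv2.resize(b[60:320,150:410],(400,400)); o[:,390:]=b
cv2.imwrite('pics/c2.png',o)
E
```

```text
clock: 3.4
tcp_pos: [0.5184, -0.0468, 0.2699]
orientation: [0.988, 0.153, 0.002, 0.0]
contact_force: [3.4, 1.0, 5.6]
grip_width: 0.0258
gripper_force: 88.9
clock: 3.82
tcp_pos: [0.5189, -0.047, 0.2192]
orientation: [0.988, 0.153, 0.001, 0.0]
contact_force: [3.5, 2.0, 9.4]
grip_width: 0.0259
gripper_force: 89.5
clock: 4.23
tcp_pos: [0.5178, -0.047, 0.1575]
orientation: [0.988, 0.153, -0.0, 0.0]
contact_force: [2.7, 0.4, 13.1]
grip_width: 0.0261
gripper_force: 90.1
[ 0.5177901  -0.04695631  0.15754661]
```

View pics/c2.png

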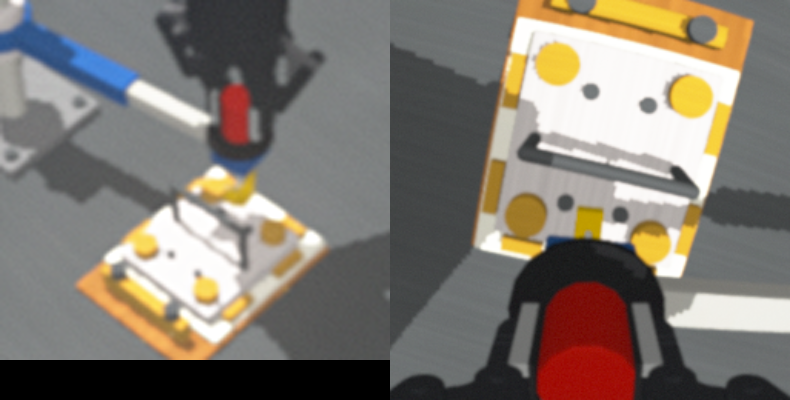

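The hook's beak, at about (588,222) in the right panel, is on the robot's side of the bail, which runs from (530,150) to (695,190), and it is nearly centred along it. I'll lower the last 10 mm and start easing in.

```bash
python3 -m jog '[[0,0,-0.005,0],[0,0,-0.01,0],[0.005,0,-0.01,0],[0.010,0.001,-0.01,0],[0.010,0.001,-0.01,0]]'
python3 -m jog '[[0.002,0,0,0],[0.004,0,0,0],[0.006,0,0,0],[0.006,0,0,0]]'
python3 -m jog '[[0.001,0,0,0],[0.002,0,0,0],[0.003,0,0,0],[0.004,0,0,0],[0.004,0,0,0]]'
python3 -m jog '[[0.001,0,0,0],[0.002,0,0,0],[0.003,0,0,0],[0.004,0,0,0],[0.004,0,0,0]]'
python3 - <<'E'
from h import *
o=telemetry.get_obs();print(o['tcp_pos'],o['contact_force'])
E
```

```text
clock: 4.75
tcp_pos: [0.5286, -0.046, 0.15]
orientation: [0.988, 0.152, 0.0, 0.0]
contact_force: [-3.8, -0.6, 12.9]
grip_width: 0.0259
gripper_force: 90.2
clock: 5.08
tcp_pos: [0.5332, -0.046, 0.1498]
orientation: [0.988, 0.151, -0.001, -0.0]
contact_force: [-7.5, -1.0, 13.5]
grip_width: 0.026
gripper_force: 90.4
clock: 5.5
tcp_pos: [0.5385, -0.0461, 0.1502]
orientation: [0.988, 0.152, 0.001, 0.0]
contact_force: [4.2, 2.2, 12.2]
grip_width: 0.0263
gripper_force: 90.6
clock: 5.92
tcp_pos: [0.5425, -0.046, 0.1502]
orientation: [0.988, 0.152, 0.001, 0.0]
contact_force: [5.2, 2.4, 12.3]
grip_width: 0.0258
gripper_force: 90.6
[ 0.54252393 -0.04604663  0.15017244] [ 5.17615701  2.38058336 12.34942784]
```

```bash
for i in 1 2 3; do python3 -m jog '[[0,0,0,0],[0,0,0,0]]' | egrep 'tcp|contact'; done
python3 - <<'E'
from h import *
im2,d2=snap('wrist','w3')
cv2.imwrite('pics/c3.png',cv2.resize(im2[60:320,150:410,::-1],(520,520)))
E
```

```text
tcp_pos: [0.5423, -0.046, 0.1501]
contact_force: [3.8, 1.9, 10.7]
tcp_pos: [0.5423, -0.046, 0.1501]
contact_force: [5.2, 1.6, 10.3]
tcp_pos: [0.5423, -0.046, 0.1501]
contact_force: [4.1, 1.1, 11.1]
```

View pics/c3.png

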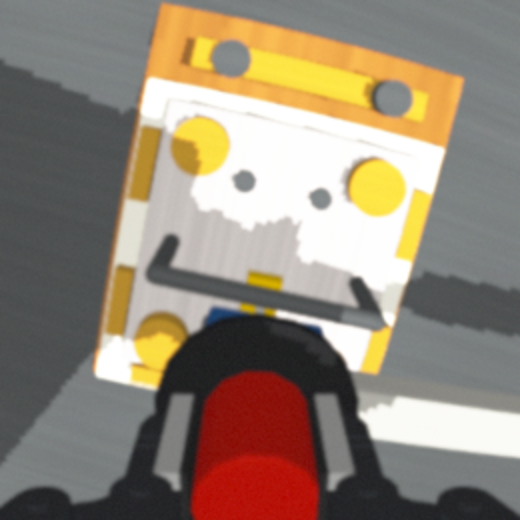

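The beak tip, at about (263,280), now shows just past the bail, and the plate still lies in the tray short of the stop. I'll advance in small steps, following the plate's discs and the force.

```bash
cat > trk.py <<'E'
from h import *
import sys
o=telemetry.get_obs();p,q=o['tcp_pos'],o['orientation']
im,d=snap('wrist',sys.argv[1])
h=cv2.cvtColor(im,cv2.COLOR_RGB2HSV)
m=cv2.inRange(h,(20,120,110),(32,255,255))
n,l,st,ce=cv2.connectedComponentsWithStats(m)
print('tcp',p.round(4),'F',o['contact_force'].round(1))
for i in range(1,n):
    if st[i,4]>80 and 150<ce[i][0]<410 and 60<ce[i][1]<320: print(ce[i].round(1),st[i,2:],wray(*ce[i],.031,p,q))
E
python3 trk.py t1
python3 -m jog '[[0.001,0,0,0],[0.002,0,0,0],[0.003,0,0,0],[0.004,0,0,0],[0.004,0,0,0]]'|egrep 'tcp|contact'
python3 -m jog '[[0.001,0,0,0],[0.002,0,0,0],[0.003,0,0,0],[0.004,0,0,0],[0.004,0,0,0]]'|egrep 'tcp|contact'
python3 trk.py t2
```

```text
tcp [ 0.5422 -0.046   0.1501] F [-3.2  1.2 15.2]
[251.1  86.2] [ 14  17 161] [ 0.6272 -0.      0.031 ]
[304.8  98.3] [  67   30 1031] [ 0.6305 -0.0408  0.031 ]
[358.8 112.8] [ 13  17 132] [ 0.6339 -0.0833  0.031 ]
[249.8 132.5] [ 28  28 625] [ 0.5933 -0.0094  0.031 ]
[221.9 141.6] [ 15  36 305] [0.5805 0.0092 0.031 ]
[338.  153.5] [ 28  28 609] [ 0.5987 -0.0785  0.031 ]
[356.5 172.4] [ 18  36 305] [ 0.5893 -0.0979  0.031 ]
[209.5 209.7] [ 12  34 261] [0.5243 0.0047 0.031 ]
[282.1 200. ] [ 17  10 124] [ 0.5497 -0.0489  0.031 ]
[228.1 233.1] [ 28  36 627] [ 0.5091 -0.0151  0.031 ]
[337.6 235. ] [ 14  22 181] [ 0.5348 -0.1024  0.031 ]
tcp_pos: [0.5465, -0.0461, 0.1502]
contact_force: [0.6, 2.4, 14.2]
tcp_pos: [0.5504, -0.046, 0.1502]
contact_force: [-0.3, 1.3, 14.0]
tcp [ 0.5504 -0.046   0.1502] F [-0.3  1.3 14. ]
[247.8  96.8] [ 14  18 159] [ 6.27e-01 -1.00e-04  3.10e-02]
[301.5 108.7] [  69   30 1039] [ 0.6304 -0.0409  0.031 ]
[355.2 122.8] [ 12  18 134] [ 0.6338 -0.0833  0.031 ]
[247.4 140.7] [ 28  28 615] [ 0.595  -0.0094  0.031 ]
[219.8 148.4] [ 14  37 296] [0.5832 0.0094 0.031 ]
[335.  161.3] [ 27  28 599] [ 0.6003 -0.0784  0.031 ]
[353.7 179.4] [ 18  36 309] [ 0.5914 -0.0978  0.031 ]
[281.5 205.1] [ 21  19 276] [ 0.5538 -0.0497  0.031 ]
[207.7 216.7] [ 13  34 255] [0.5261 0.0047 0.031 ]
[225.5 239.7] [ 27  35 590] [ 0.5108 -0.0145  0.031 ]
[335.5 239.8] [ 14  19 138] [ 0.5383 -0.1023  0.031 ]
```

The discs moved 1.7 mm, so the bail is on the latch and the plate is sliding. I'll carry on.

```bash
sed -i 's/^    if st.*/    if 550<st[i,4]<720 and 60<ce[i][1]<190 and 150<ce[i][0]<410: print(wray(*ce[i],.031,p,q))/' trk.py
for k in 1 2 3 4; do python3 -m jog '[[0.001,0,0,0],[0.002,0,0,0],[0.003,0.0005,0,0],[0.003,0.0005,0,0]]' >/dev/null; python3 trk.py u$k; done
```

```text
tcp [ 0.5535 -0.0455  0.1502] F [ 3.5 -1.1 12. ]
[ 0.5978 -0.0092  0.031 ]
[ 0.6032 -0.0782  0.031 ]
tcp [ 0.5565 -0.045   0.1502] F [ 1.1 -0.7 11.3]
[ 0.6009 -0.0089  0.031 ]
[ 0.6062 -0.0779  0.031 ]
tcp [ 0.5594 -0.0445  0.1502] F [-2.8  0.7 14.2]
[ 0.6035 -0.0088  0.031 ]
[ 0.6089 -0.0776  0.031 ]
tcp [ 0.5624 -0.044   0.1502] F [-5.2 -2.3 17.1]
[ 0.6063 -0.0086  0.031 ]
[ 0.6117 -0.0775  0.031 ]
```

```bash
for k in 5 6 7 8; do python3 -m jog '[[0.001,0,0,0],[0.002,0,0,0],[0.003,0,0,0],[0.003,0,0,0]]' >/dev/null; python3 trk.py u$k; done
```

```text
tcp [ 0.5652 -0.044   0.1501] F [-1.1 -1.3 12.2]
[ 0.6062 -0.0087  0.031 ]
[ 0.6117 -0.0775  0.031 ]
tcp [ 0.5681 -0.044   0.1501] F [-2.6  1.1 13.2]
[ 0.6061 -0.0086  0.031 ]
[ 0.6115 -0.0774  0.031 ]
tcp [ 0.571  -0.044   0.1501] F [-1.  -0.1 12.6]
[ 0.606  -0.0086  0.031 ]
[ 0.6115 -0.0774  0.031 ]
tcp [ 0.5739 -0.0441  0.1501] F [-7.2 -1.  17.6]
[ 0.6059 -0.0087  0.031 ]
[ 0.6115 -0.0774  0.031 ]
```

The plate has stopped, and the hook has gone about 11.7 mm further in past the latch. The shank stop should be close, so the next steps are 1 mm.

```bash
for i in 1 2 3; do python3 -m jog '[[0,0,0,0],[0,0,0,0]]' | egrep 'contact'; done; for k in 9 10; do python3 -m jog '[[0.001,0,0,0],[0.001,0,0,0]]' >/dev/null; python3 trk.py u$k;  for i in 1 2 ; do python3 -m jog '[[0,0,0,0]]' | egrep 'contact'; done; done
python3 - <<'E'
from h import *
im,d=snap('scene','s3');im2,_=snap('wrist','w4')
o=np.zeros((520,790,3),np.uint8)
o[:,:390]=cv2.resize(im[150:280,220:318,::-1],(390,520),interpolation=2);o[:400,390:]=cv2.resize(im2[60:320,150:410,::-1],(400,400));cv2.imwrite('pics/c4.png',o)
E
```

```text
contact_force: [-2.7, -2.2, 11.9]
contact_force: [0.9, 4.5, 9.7]
contact_force: [-6.3, 1.0, 15.1]
tcp [ 0.5747 -0.0441  0.15  ] F [ 1.2  2.4 10.1]
[ 0.6059 -0.0087  0.031 ]
[ 0.6116 -0.0774  0.031 ]
contact_force: [0.2, -2.4, 12.1]
contact_force: [-6.5, -4.2, 17.2]
tcp [ 0.5752 -0.044   0.1499] F [-7.8  0.9 16.8]
[ 0.606  -0.0086  0.031 ]
[ 0.6114 -0.0775  0.031 ]
contact_force: [-1.7, 1.7, 10.4]
contact_force: [3.6, -0.6, 12.8]
```

View pics/c4.png

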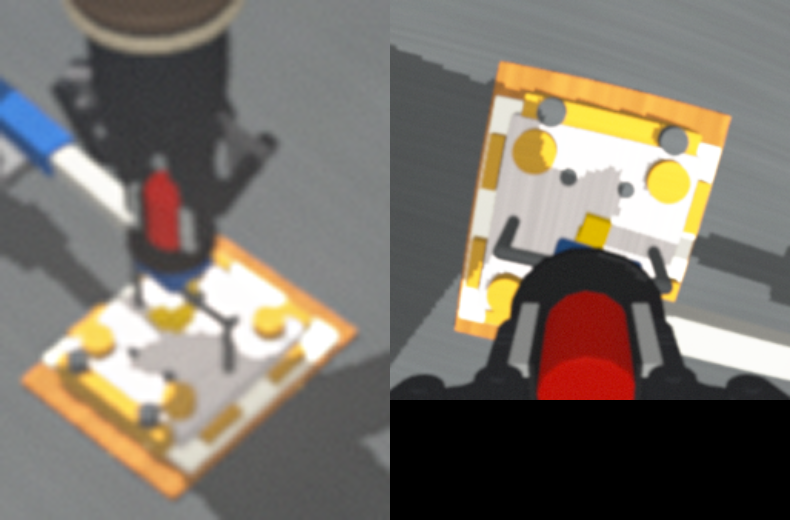

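```bash
python3 -m jog '[[0,0,0,0],[0,0,0,0],[0,0,0,0]]' | egrep 'tcp|contact'; python3 -m jog '[[0.0005,0,0,0],[0.001,0,0,0],[0.001,0,0,0],[0.001,0,0,0]]' | egrep 'tcp|contact'; python3 trk.py v1
```

```text
tcp_pos: [0.5761, -0.0443, 0.1502]
contact_force: [-2.6, -3.6, 15.7]
tcp_pos: [0.5764, -0.0443, 0.1502]
contact_force: [-6.0, -3.2, 16.7]
tcp [ 0.5764 -0.0443  0.1502] F [-6.  -3.2 16.7]
[ 0.6059 -0.0086  0.031 ]
[ 0.6116 -0.0774  0.031 ]
```

The hand is now held back (0.3 mm moved for 1 mm commanded) and the offset from plate to hook has closed by 14.5 mm, so the bail is on the shank. I'll back off 1 mm to relax and raise gently.

```bash
python3 -m jog '[[-0.001,0,0,0],[-0.001,0,0.002,0],[-0.001,0,0.004,0],[-0.001,0,0.006,0],[-0.001,0,0.008,0]]' | egrep 'clock|tcp|contact'; python3 -m jog '[[0,0,0.002,0],[0,0,0.004,0],[0,0,0.006,0],[0,0,0.008,0],[0,0,0.008,0]]' | egrep 'tcp|contact'; python3 trk.py v2
python3 - <<'E'
from h import *
im,d=snap('scene','s4');im2,_=snap('wrist','w5')
o=np.zeros((520,790,3),np.uint8)
o[:,:390]=cv2.resize(im[150:280,220:318,::-1],(390,520),interpolation=2);o[:400,390:]=cv2.resize(im2[60:320,150:410,::-1],(400,400));cv2.imwrite('pics/c5.png',o)
E
```

```text
clock: 12.88
tcp_pos: [0.5765, -0.0441, 0.1582]
contact_force: [1.7, -1.2, 8.7]
tcp_pos: [0.5765, -0.0441, 0.1666]
contact_force: [-1.4, 0.4, 18.4]
tcp [ 0.5765 -0.0441  0.1666] F [-1.4  0.4 18.4]
```

View pics/c5.png

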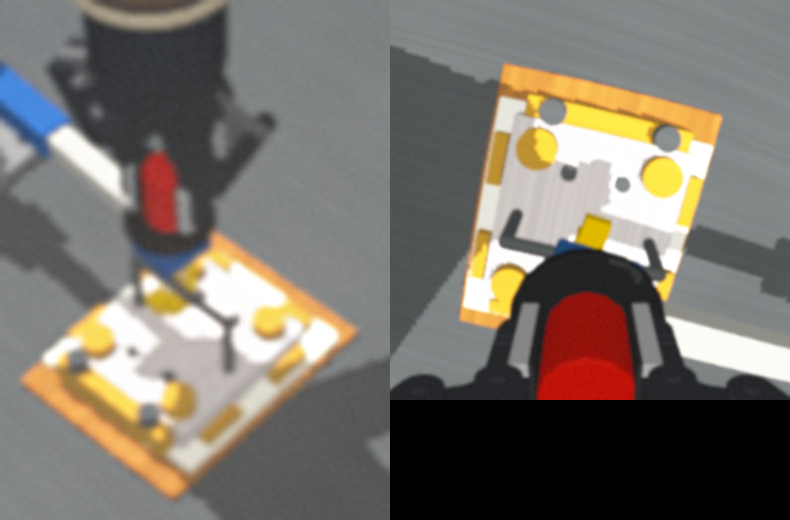

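The yellow hook bowl is around the bail and almost up to it. I'll rise another 5 mm, pause, and read the load.

```bash
python3 -m jog '[[0,0,0.001,0],[0,0,0.002,0],[0,0,0.003,0],[0,0,0.003,0],[0,0,0.003,0]]' | egrep 'tcp|contact'; python3 -m jog '[[0,0,0.001,0],[0,0,0.002,0],[0,0,0.003,0],[0,0,0.003,0],[0,0,0.003,0]]' | egrep 'tcp|contact'; for i in 1 2 3; do python3 -m jog '[[0,0,0,0],[0,0,0,0]]' | egrep 'contact'; done
python3 - <<'E'
from h import *
im,d=snap('scene','s5'); P=pts('scene',d)
m=(abs(P[...,0]-.575)<.08)&(abs(P[...,1]+.045)<.08)&(P[...,2]>.02)&(P[...,2]<.05)&(im.min(2)>170)
S0=np.load('pics/s3.npz');P0=pts('scene',S0['d']);m0=(abs(P0[...,0]-.575)<.08)&(abs(P0[...,1]+.045)<.08)&(P0[...,2]>.02)&(P0[...,2]<.05)&(S0['im'].min(2)>170)
print('plate top z before/after',np.percentile(P0[m0][:,2],[50,80]),np.percentile(P[m][:,2],[50,80]))
E
```

```text
tcp_pos: [0.5765, -0.0441, 0.1693]
contact_force: [0.6, 0.2, 12.7]
tcp_pos: [0.5771, -0.0441, 0.1722]
contact_force: [5.2, 0.2, 6.2]
contact_force: [5.3, 0.3, 5.8]
contact_force: [4.8, 0.7, 7.0]
contact_force: [5.2, 1.1, 7.0]
plate top z before/after [0.02824926 0.03028193] [0.03048953 0.03264033]
```

The load has transferred (Fz fell by about 6 N and the plate top rose 2–3 mm). I'll continue lifting slowly.

```bash
for k in 1 2 3; do python3 -m jog '[[0,0,0.003,0],[-0.001,0,0.006,0],[-0.001,0,0.009,0],[-0.001,0,0.012,0],[-0.001,0,0.015,0]]' | egrep 'tcp|contact';done; for i in 1 2 3 4; do python3 -m jog '[[0,0,0,0],[0,0,0,0]]' | egrep 'tcp|contact'; done
```

```text
tcp_pos: [0.5736, -0.0439, 0.1862]
contact_force: [-5.6, 0.6, 3.9]
tcp_pos: [0.573, -0.0439, 0.2013]
contact_force: [-4.6, -0.1, 2.1]
tcp_pos: [0.5724, -0.0439, 0.2164]
contact_force: [-4.8, -0.4, 0.8]
tcp_pos: [0.5727, -0.0439, 0.2165]
contact_force: [-4.9, -0.7, 3.1]
tcp_pos: [0.5727, -0.044, 0.2162]
contact_force: [-4.3, -0.1, 2.9]
tcp_pos: [0.5727, -0.044, 0.2162]
contact_force: [-4.0, 0.4, 2.6]
tcp_pos: [0.5726, -0.044, 0.2161]
contact_force: [-3.7, 0.1, 1.7]
```

```bash
for k in 1 2; do python3 -m jog '[[0,0,0.003,0],[0,0,0.006,0],[0,0,0.009,0],[0,0,0.01,0],[0,0,0.01,0]]' | egrep 'tcp|contact'; for i in 1 2 3; do python3 -m jog '[[0,0,0,0]]' | egrep 'contact'; done;  done
```

```text
tcp_pos: [0.5728, -0.0439, 0.2268]
contact_force: [-4.9, 1.7, 2.9]
contact_force: [-3.8, -0.1, 1.7]
contact_force: [-4.8, 0.4, 1.6]
contact_force: [-4.1, -0.2, 1.5]
tcp_pos: [0.5728, -0.0439, 0.2367]
contact_force: [-3.8, 0.8, 1.7]
contact_force: [-5.0, 1.3, 0.7]
contact_force: [-3.7, 0.4, 1.0]
contact_force: [-4.2, 1.0, 1.6]
```

```bash
python3 -m jog '[[0,0,0.003,0],[0,0,0.006,0],[0,0,0.009,0],[0,0,0.009,0],[0,0,0.009,0]]' - 20| egrep 'tcp|contact|gripper'; for i in 1 2 3; do python3 -m jog '[[0,0,0,0],[0,0,0,0]]' | egrep 'clock|contact|gripper|tcp'; done
python3 - <<'E'
from h import *
im,d=snap('scene','s6')
cv2.imwrite('pics/c6.png',cv2.resize(im[100:280,180:360,::-1],(590,590),interpolation=2))
E
```

```text
tcp_pos: [0.5728, -0.0439, 0.2457]
contact_force: [-4.0, -0.0, 1.5]
gripper_force: 88.8
clock: 18.67
tcp_pos: [0.5727, -0.0439, 0.2454]
contact_force: [-4.2, -0.1, -0.2]
gripper_force: 88.8
clock: 18.83
tcp_pos: [0.5726, -0.044, 0.2452]
contact_force: [-4.4, 1.0, 0.2]
gripper_force: 88.8
clock: 19.0
tcp_pos: [0.5727, -0.0439, 0.2452]
contact_force: [-4.0, -1.0, 0.2]
gripper_force: 88.8
```

View pics/c6.png

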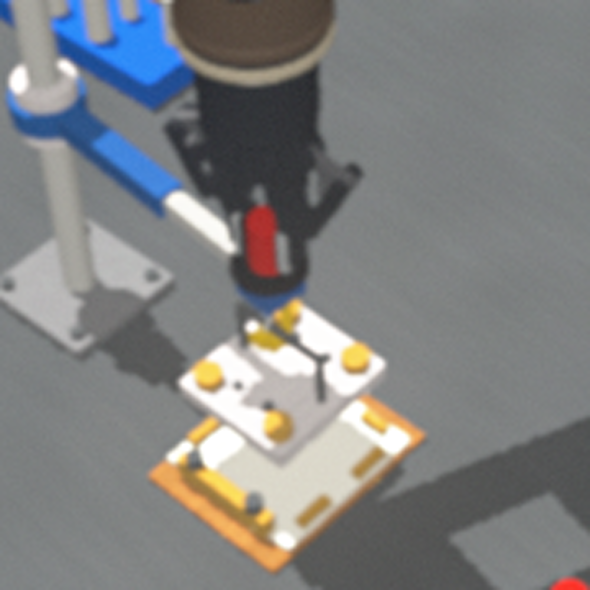

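The plate hangs level in the hook, well above the nest, and Fz is about 0. I'll let go of the knob.

```bash
python3 -m jog '[[0,0,0,0],[0,0,0,0],[0,0,0,0]]' 0.032 20| egrep 'contact|grip'; python3 -m jog '[[0,0,0,0],[0,0,0,0],[0,0,0,0],[0,0,0,0],[0,0,0,0]]' 0.07 | egrep 'contact|grip';python3 -m jog '[[0,0,0,0],[0,0,0,0],[0,0,0,0],[0,0,0,0],[0,0,0,0]]' | egrep 'clock|contact|grip'
python3 - <<'E'
from h import *
im,d=snap('scene','s7');im2,_=snap('wrist','w7')
o=np.zeros((520,790,3),np.uint8)
o[:,:390]=cv2.resize(im[120:250,210:308,::-1],(390,520),interpolation=2);o[:400,390:]=cv2.resize(im2[60:320,150:410,::-1],(400,400));cv2.imwrite('pics/c7.png',o)
E
```

```text
contact_force: [-0.8, -1.1, 0.6]
grip_width: 0.0318
gripper_force: 0.0
contact_force: [-0.0, 0.1, 0.2]
grip_width: 0.07
gripper_force: 0.0
clock: 20.13
contact_force: [-0.2, 0.5, -1.0]
grip_width: 0.0699
gripper_force: 0.0
```

View pics/c7.png

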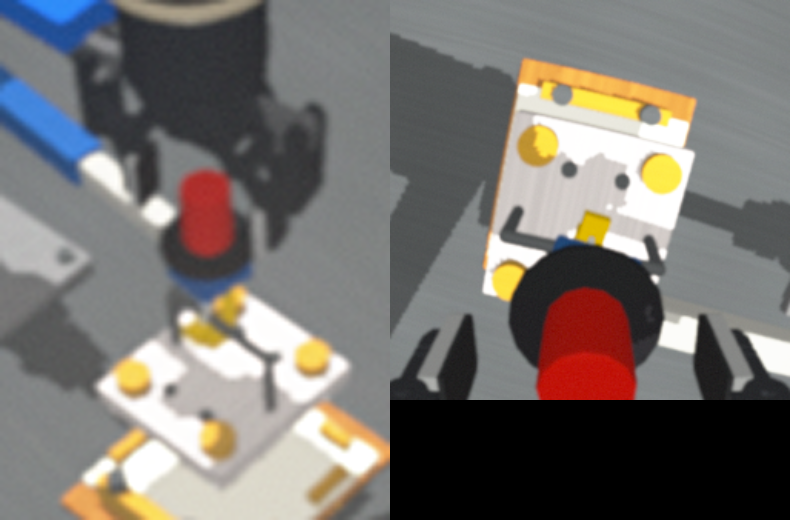

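The knob is free between the open fingers (right panel, about (587,380)) and the plate hangs on the hook. I'll rise clear, check it is still, and hand in.

```bash
python3 -m jog '[[0,0,0.015,0],[0,0,0.03,0],[0,0,0.05,0],[0,0,0.07,0],[0,0,0.09,0]]' | egrep 'contact|tcp'
for i in 1 2 3 4 5 6; do python3 -m jog '[[0,0,0,0],[0,0,0,0],[0,0,0,0],[0,0,0,0],[0,0,0,0]]' >/dev/null; done
python3 - <<'E'
from h import *
from station import finish_job
def z(f):
    im,d=snap('scene',f); P=pts('scene',d); h=cv2.cvtColor(im,cv2.COLOR_RGB2HSV)
    red=cv2.inRange(h,(0,180,90),(6,255,255))>0
    q=P[red&(abs(P[...,1]+.045)<.08)]; print(np.median(q,0).round(4), im[120:250,210:308].astype(int).mean()); return im.astype(int)
a=z('f1');b=z('f2');print(abs(a-b)[120:250,210:308].mean(), telemetry.get_obs()['clock'])
print(finish_job())
E
```

```text
tcp_pos: [0.5725, -0.0439, 0.3361]
contact_force: [0.5, 0.5, 0.0]
[ 0.5779 -0.0391  0.2621] 140.23574045002616
[ 0.5765 -0.0392  0.2614] 140.23553113553115
1.153898482469911 23.25
the job is handed in; nothing more can be done
None
```

The job is handed in at 23 s of the 54 s allowed: the bail is in the hook's throat, the balancer alone carries the plate clear above its nest, and the knob is released. Hook seating and plate stillness were checked only by camera and force readings, I had no reading of the latch angle or hook speed, and finish_job returned no verdict.

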